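# Seat a lens in its cell and lock it with the bayonet retaining ring

### The arm

A 6-joint arm with a two-finger parallel gripper is mounted at the origin on a cart in front of the work surface, level with it; the furniture and walls round the work are solid. World frame = base frame: x ahead of the robot, y to its left, z up, the work surface at z = 0. Lengths are in mm, angles in degrees, forces in N, time in s.
With the tool pointing down it reaches from about 350 to 850 mm from the base axis. Payload 8.1 kg.
Tool frame: the origin (TCP) lies midway between the tips of the shut fingers; the grasp point (between the pads) lies 19 mm behind it; z points along the fingers, y is the line along which they close (so a half turn about z gives the same grasp; the last joint's range is limited). The gripper opens to 85 mm and grips with 20 to 120 N. Pads are 22 mm wide; open, the fingers measure 114 mm over their backs; the gripper's body (76 mm by 85 mm) begins 54 mm behind the grasp point. The pads swing forward as they close: fully open they stand 13 mm farther back than shut.
Start: joints at [-71.585, 7.471, 85.268, -0, 87.261, -4.893], TCP at [237.423, -551.031, 231.292] pointing down, gripper open.
Joint ranges: [-169.43, 169.43], [-51.17, 129.36], [1.28, 143.12], [-76.62, 256.62], [0, 156.53], [-152.29, 152.29]. Speed limits (degrees/s): [136.94, 136.94, 159.86, 180, 180, 180].

### API

Orientations are given as [roll, pitch, yaw] about the fixed x, y, z axes, in that order (R = Rz(yaw) Ry(pitch) Rx(roll)).
In Python, from bench import r gives the robot as it stands. The module is installed in compiled form; this text tells all that it offers.
- The arm moves only by the tool jog_arm, never from a script. Its argument "rows" is a list of rows, each a list of 2 entries, a list of its own where there are three numbers: the shift along the tool's x, y, z in mm, then the turn, a rotation vector about the tool's x, y, z in rad. A call has 1 to 10 rows; each row is the pose to reach, as a shift and turn from the pose commanded when the call began, along the tool's axes at that moment; what a row does not reach only later rows make up. A row lasts 1/10 s, in which the tool goes at most 50 mm and 8.59 degrees, less where a joint would pass 70% of its speed; a pose out of reach is approached as far as the arm can. A call with a gripper value outside its range is refused whole. "grip" is the finger opening in mm, from 0 to 85.4, set as the call begins (left out, the last holds). The fingers move at their own pace and stop on an object; "force" is the grip in N (left out, the last holds). Time passes only in rows, so rows that repeat a pose let the fingers close. It gives the time, the measured TCP pose, the force, the opening and the grip force at its end, in the units of the state.
- r.sense(): the state, without advancing time (a new reading comes with each control period).
- r.snapshot(name): name is "scene" or "top"; returns (picture, depth): 384x512x3 uint8, blue, green, red; 384x512 float32, mm along the optical axis (not along the pixel's ray), 0 where there is no reading.
- r.camera_params(name): a dict with "fx", "fy", "cx", "cy" (pixels), "pose" (4x4, takes a point from camera to world coordinates). Camera axes: x right, y down, z forward; pixel columns grow to the right and rows downward; lengths in mm; the calibration is good to about 2 mm. A picture is of the moment at which its call begins. camera_params takes no time and is no camera call.
- r.hand_in(): hands the job in; it is judged then, once.
The state is a dict: "time": time; "joint_pos": joint angles; "qd": joint speeds; "joint_efforts": joint torques, N m; "tool_pos": TCP position; "tcp_rot": TCP orientation; "ft_force": force on the tool from outside, world axes, zero at the start; "wrist_torque": the same for the moment, N m; "finger_gap": finger opening in mm; "grip_force": force on a finger pad.
Only numpy, scipy, OpenCV 4.12 (cv2) and the standard library are available. Lean on these libraries where they do the work, as an engineer would, in place of code of your own. Each camera call takes 0.05 s, during which the arm holds its last target. There are 200 camera calls.

### The job

Set the lens, flange down, fully home on the seat of the lens cell. Then put the retaining ring over it with its pins down through the gaps in the cell's rim and turn it clockwise (seen from above) until it is snug and holds the lens firmly down; how far it must turn differs from cell to cell, and overtightening cracks the lens, so go by feel. Let go of it and leave the label roll, the timer and the pack of wipes where they are.

Things in the scene. Friction and masses are not known exactly. Their poses are not given: they have to be found in the camera images.
- cell: the lens cell, fixed: a round bare-metal housing, 88 mm across and 38 mm high, on a square 100 mm foot; origin at the centre of its underside, z up. A dark collar in its mouth leaves a throat of 56 mm with three gaps, 28 degrees wide, out to 68 mm diameter, centred at +x and 120 and 240 degrees from it. Below, the lens bore, 49 mm wide, 3 mm deep; its floor is the seat
- cell_seat (a point): centre of the seat, 18 mm above the worktop, axes as the cell's. The seat is sprung (25 N per mm). A ring on the seated lens turns freely clockwise for 30 to 75 degrees (differs by cell, unseen), then its pins bite: it presses the lens down, pulls a hand that holds it down too, and the torque while turning climbs to 0.3-0.8 N m: snug. 5 to 9 degrees past the bite is right; 16 crack the lens
- cell_rim (a point): centre of the cell's mouth, 38 mm above the worktop, axes as the cell's. Clockwise of each gap a sloping roof under the rim draws a ring pin down 0.1 mm per degree, to a stop 95 degrees from the gap's centre; anticlockwise is a wall. Lifting the held ring against the roofs (3 N) and lowering it again tells the play left; in trials it felt 1 mm less than it was
- lens: the mounted lens, loose, 80 g: foot flange 46 mm wide, 5 mm thick, bevelled 2.5 mm below; on it a dark barrel 26 mm wide, up to 38 mm; glass dome on top, to 40 mm. Origin at the centre of its underside, z up. Seated, its barrel stands 18 mm out of the rim. It cracks if pressed on the seat with more than 40 N
- ring: the retaining ring, loose, 90 g: 50 mm outside, 34 mm inside, 6 mm thick; origin at the centre of its underside, z up. Three 6 mm pins, axes 4 mm up, reach 63 mm diameter at +x, 120 and 240 degrees; any fits any gap. Two upright tabs at +y and -y, 16 mm wide along x, 48 mm over their outer faces, to 38 mm up. On the seated lens its underside is 23 mm above the worktop
- label_roll: white roll of labels, 66 mm across, 28 mm high, loose; origin under its centre; to be left alone
- timer: flat white countdown timer, 66 x 64 x 18 mm, loose; origin under its centre; to be left alone
- wipe_pack: pale blue pack of wipes, 112 x 75 x 41 mm, loose; origin under its centre; to be left alone

How it is judged (in metres and radians):
On the way, in this order (a step that is already met when the one before it is completed fails the run):
1. the lens sits fully home on the cell's seat (flange flat on it, upright), the ring not yet on it (horizontal distance between lens and cell_seat below 0.0035 m and z of lens in the frame of cell_seat below 0.0015 m and angle between lens's own z axis and vertical below 0.05 rad and contact force between ring and lens below 0.05 N), for 0.2 s.
2. the ring lies on the lens flange with its pins through the gaps, below the rim (horizontal distance between each of lens, ring and cell_seat below 0.0035 m and z of lens in the frame of cell_seat below 0.0015 m and angle between lens's own z axis and vertical below 0.05 rad and z of ring in the frame of cell_seat below 0.0068 m and angle between ring's own z axis and vertical below 0.07 rad), for 0.1 s.
At the end, for the whole second after the job is handed in: lens home on the seat (within 3.5 mm of the axis, at most 1.5 mm high, upright within 0.05 rad); ring on its flange (within 3.5 mm of the axis, underside at most 6.8 mm above the seat, level within 0.07 rad), released, at rest and still clamping the lens with more than 4 N (all of step 2 and contact force between ring and lens above 4 N and linear speed of ring below 0.01 m/s and contact force between the fingers and ring below 0.05 N); the robot touches nothing.
It fails at once if the lens is pressed on its seat with more than 40 N (it cracks) (contact force between lens and cell above 40 N).
It fails at once if the lens is tipped over (angle between lens's own z axis and vertical above 0.7 rad).
It fails at once if the label roll is moved more than 20 mm (distance of label_roll from where it was at the start of the episode above 0.02 m).
It fails at once if the timer is moved more than 20 mm (distance of timer from where it was at the start of the episode above 0.02 m).
It fails at once if the pack of wipes is moved more than 20 mm (distance of wipe_pack from where it was at the start of the episode above 0.02 m).
It also fails if it takes over 72 s, if anything falls off the work surface, if the arm or the gripper's body presses on something with over 40 N, if the wrist force passes 120 N, or if a joint passes its speed limit or range.

## Working session

There is one attempt and no reset: what is moved stays moved. The work goes in short steps, Python scripts to look and compute and a tool call to move; the robot and the scene stay as the last step left them, time stands still between calls to the robot, and variables do not carry over. Pictures are saved under pics/ and viewed, at most 10 in all, crops included, and the job is handed in when it is done.

Besides the shell and the picture viewer there is one more tool, called after "Request:" by a JSON object that holds its "fn" and its "kwargs", one argument or row to a line. jog_arm: Moves the arm, as the interface text tells. Its arguments: {"type":"object","properties":{"rows":{"type":"array"},"grip":{"type":"number"},"force":{"type":"number"}},"required":["rows"]}

```bash
mkdir -p pics
cat > h.py <<'E'
import numpy as np,cv2
from bench import r
def snap(n):
    p,d=r.snapshot(n); return np.array(p),np.array(d),r.camera_params(n)
def pts(d,c):
    v,u=np.mgrid[:d.shape[0],:d.shape[1]]
    P=np.stack([(u-c['cx'])/c['fx']*d,(v-c['cy'])/c['fy']*d,d],-1)
    T=np.array(c['pose']); W=P@T[:3,:3].T+T[:3,3]; W[d==0]=np.nan; return W
def ray(u,v,z,c):
    T=np.array(c['pose']); k=T[:3,:3]@np.array([(u-c['cx'])/c['fx'],(v-c['cy'])/c['fy'],1]); o=T[:3,3]
    return o+k*(z-o[2])/k[2]
E
python3 - <<'E'
from h import *
for n in('top','scene'):
    p,d,c=snap(n); cv2.imwrite(f'pics/{n}0.png',p); np.savez(f'{n}0.npz',p=p,d=d)
    print(n,c['fx'],np.round(c['pose'],3).tolist())
print(r.sense())
E
```

```text
top 356.465901905063 [[0.129, -0.97, 0.204, 291.992], [-0.992, -0.124, 0.034, 144.709], [-0.007, -0.207, -0.978, 926.667], [0.0, 0.0, 0.0, 1.0]]
scene 447.2600447009955 [[-0.888, -0.274, 0.369, 118.968], [-0.459, 0.534, -0.71, 812.892], [-0.003, -0.8, -0.6, 633.74], [0.0, 0.0, 0.0, 1.0]]
{'time': 0.1, 'joint_pos': array([-7.15847045e+01,  7.51075284e+00,  8.53245138e+01,  3.89787995e-04,
        8.72614144e+01, -4.89231007e+00]), 'qd': array([-0.01730947, -0.08247795, -0.07187313, -0.02374785, -0.06889658,
       -0.03371879]), 'joint_efforts': array([ 1.50498872e-03, -5.70948851e+01, -5.01944375e+01, -1.13077740e-04,
        8.19192384e-03, -2.55553795e-05]), 'tool_pos': array([ 237.27081199, -550.54389251,  230.33549664]), 'tcp_rot': array([-1.79903704e+02, -8.63315141e-03,  2.33075794e+01]), 'ft_force': array([-0.19723886, -0.39558548, -0.17328227]), 'wrist_torque': array([ 0.01373306,  0.01864858, -0.07968194]), 'grip_force': 0.0, 'finger_gap': 85.63217429578306}
```

View pics/top0.png

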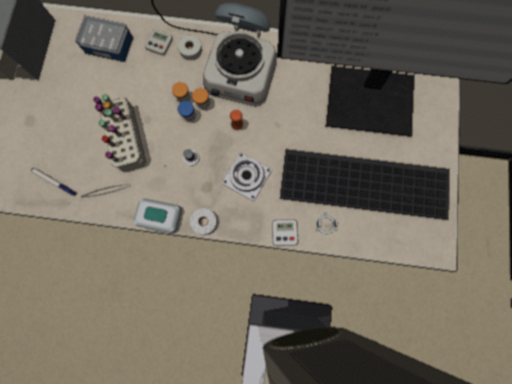

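View pics/scene0.png

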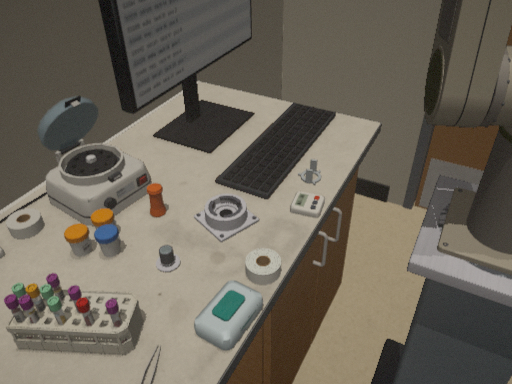

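The top view shows the lens at (190,157), cell (246,175), ring (326,224), timer (285,232), label roll (203,221) and wipes (158,216). The scene view shows the lens at (167,258), cell (225,214) and ring (311,172). I'll zoom in on these.

Run:
```python
from h import *
T=np.load('top0.npz');S=np.load('scene0.npz')
def crop(p,u,v,h,s): return cv2.resize(p[v-h:v+h,u-h:u+h],(s,s),interpolation=cv2.INTER_CUBIC)
t,s=T['p'],S['p']
a=np.hstack([crop(t,246,175,26,266),crop(t,326,224,20,266),crop(t,190,157,20,266)])
b=np.hstack([crop(s,225,214,35,266),crop(s,311,172,20,266),crop(s,167,258,20,266)])
cv2.imwrite('pics/crops.png',np.vstack([a,b]))
for n,D in(('top',T),('scene',S)):
    c=r.camera_params(n); W=pts(D['d'],c)
    for nm,u,v,h in [('cell',246,175,30),('ring',326,224,20),('lens',190,157,16)] if n=='top' else [('cell',225,214,42),('ring',311,172,20),('lens',167,258,20)]:
        w=W[v-h:v+h,u-h:u+h].reshape(-1,3); w=w[~np.isnan(w[:,0])]
        print(n,nm,'table z',np.median(w[:,2]).round(1), np.percentile(w[:,2],[1,99]).round(1))
        for lo,hi in((3,12),(12,30),(33,42)):
            q=w[(w[:,2]>lo)&(w[:,2]<hi)]
            if len(q): print('   ',lo,hi,len(q),q.mean(0).round(1),((q.max(0)+q.min(0))/2).round(1),(np.ptp(q,0)).round(1))
```

```text
top cell table z 0.9 [-4.1 38.9]
    3 12 485 [509.2 216.1   7.2] [523.8 223.7   7.5] [168.4 167.5   9. ]
    12 30 418 [521.2 219.1  18.8] [521.6 225.1  21.1] [110.1  98.7  17.9]
    33 42 472 [519.9 218.2  36.5] [520.6 218.7  37.1] [86.6 85.6  7.9]
top ring table z -0.3 [-4.4 35.4]
    3 12 161 [426.2  -5.6   5.9] [418.1  -3.1   7.5] [108.1  91.8   8.9]
    12 30 42 [448.8 -18.7  18.2] [442.2 -12.1  20.7] [66.4 67.6 17. ]
    33 42 25 [420.2  -3.7  36.7] [420.4  -3.1  37. ] [20.8 46.   5.9]
top lens table z 0.2 [-4.1 40.5]
    3 12 114 [550.2 373.7   5. ] [554.3 383.8   7.2] [94.3 73.2  8.3]
    12 30 21 [546.5 369.8  19.9] [550.5 372.3  21. ] [18.9 17.1 16.2]
    33 42 76 [552.7 375.8  38.2] [553.2 376.   37.4] [24.4 25.9  8. ]
scene cell table z 0.8 [-2.9 37.8]
    3 12 717 [511.8 218.3   7.6] [557.2 202.4   7.5] [202.9 163.9   8.9]
    12 30 1581 [518.8 163.4  20.3] [495.9 180.   21. ] [222.2 258.8  18. ]
    33 42 560 [516.4 222.2  36.4] [518.2 220.2  36.4] [87.  86.8  6.6]
scene ring table z 0.2 [-3.2 35.6]
    3 12 174 [428.   -8.5   6.4] [419.4 -26.9   7.5] [100.7 124.6   8.9]
    12 30 211 [451.3 -24.3  19.4] [449.9 -25.7  21. ] [ 87.4 101.9  17.9]
    33 42 34 [417.4  -0.6  35.7] [417.6  -1.8  36.1] [20.9 49.2  5.7]
scene lens table z 0.1 [-2.8 39.9]
    3 12 212 [546.7 381.8   5.3] [551.8 378.    7.5] [45.4 65.   8.9]
    12 30 95 [545.3 383.8  20.9] [549.  379.3  21. ] [22.  21.8 18. ]
    33 42 126 [550.1 378.8  38. ] [551.2 377.4  37.5] [25.5 25.2  8.7]
```

View pics/crops.png

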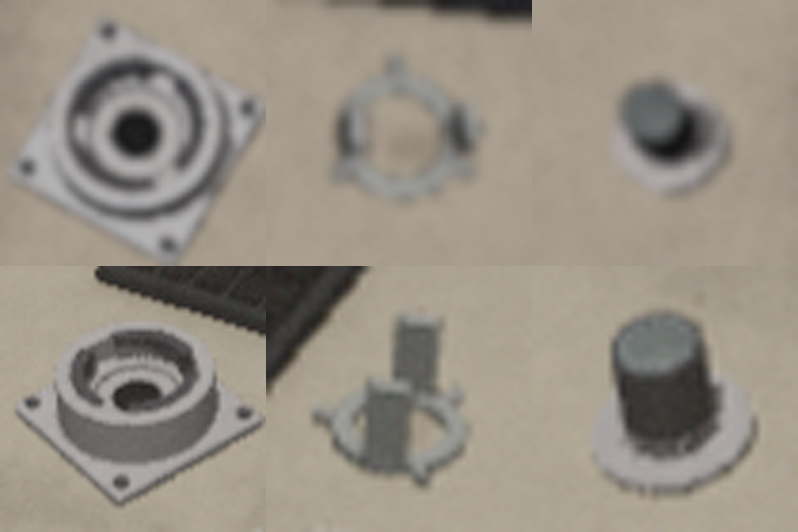

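The crops show the cell's gaps at about left, upper-right and lower-right in the top view. The ring has one pin pointing up in the image (world +x) and its tabs left and right. The lens stands upright. Next I'll measure the angles and refine the centres.

```bash
cat > m.py <<'E'
from h import *
def zmask(W,cx,cy,R,lo,hi):
    return (np.hypot(W[...,0]-cx,W[...,1]-cy)<R)&(W[...,2]>lo)&(W[...,2]<hi)
def castpix(m,z,c):
    v,u=np.nonzero(m); return np.array([ray(a,b,z,c)[:2] for a,b in zip(u,v)])
def loadc(n):
    D=np.load(n+'0.npz'); c=r.camera_params(n); return D['p'],D['d'],c,pts(D['d'],c)
E
python3 - <<'E'
from m import *
for n in('top','scene'):
    p,d,c,W=loadc(n)
    hsv=cv2.cvtColor(p,cv2.COLOR_BGR2HSV)
    g=cv2.cvtColor(p,cv2.COLOR_BGR2GRAY).astype(np.float32)
    # table colour
    q=castpix(zmask(W,519,219,48,35,42),38,c); (x,y),R=cv2.minEnclosingCircle(q.astype(np.float32)); print(n,'cell',round(x,1),round(y,1),round(R,1))
    C=(x,y)
    q=castpix(zmask(W,552,377,18,34,44),38,c); (x,y),R=cv2.minEnclosingCircle(q.astype(np.float32)); print(n,'lens',round(x,1),round(y,1),round(R,1), q.mean(0).round(1))
    q=castpix(zmask(W,419,-2.5,35,30,42),38,c)
    rc=cv2.minAreaRect(q.astype(np.float32)); print('ringtabs',np.round(rc[0],1),np.round(rc[1],1),round(rc[2],1))
    # foot orientation : low saturation vs table
    v,u=np.mgrid[:384,:512]
    T=np.array(c['pose'])
    def proj(P):
        k=T[:3,:3].T@(np.array(P)-T[:3,3]); return c['fx']*k[0]/k[2]+c['cx'],c['fy']*k[1]/k[2]+c['cy']
    def samp(cx,cy,rr,z,img):
        o=[]
        for a in np.arange(0,360,3):
            uu,vv=proj([cx+rr*np.cos(np.radians(a)),cy+rr*np.sin(np.radians(a)),z])
            o.append(cv2.remap(img,np.float32([[uu]]),np.float32([[vv]]),cv2.INTER_LINEAR)[0,0])
        return np.array(o,float)
    A=np.radians(np.arange(0,360,3))
    for z in(38,34,30):
      for rr in(29,31,33):
        s=samp(*C,rr,z,g); f=(s*np.exp(1j*3*A)).mean()   # peak at angle
        print('  gap phase',z,rr,round(np.degrees(np.angle(f))/3,1),round(abs(f),1))
    sat=hsv[...,1].astype(np.float32)
    for cx,cy in [(C[0],C[1])]:
        uu,vv=map(int,proj([cx,cy,5])); ls=[int(np.median(sat[vv-3:vv+3,uu-3:uu+3]))]
        tab=np.median(sat[350:360,:0]) if 0 else None
    m=np.zeros(g.shape,np.uint8); m[(sat<32)&(np.hypot(W[...,0]-C[0],W[...,1]-C[1])<85)]=255
    m=cv2.morphologyEx(m,cv2.MORPH_OPEN,np.ones((2,2)))
    k=max(cv2.findContours(m,0,cv2.CHAIN_APPROX_NONE)[0],key=cv2.contourArea)[:,0]
    for z in (3,6):
        rc=cv2.minAreaRect(np.float32([ray(a,b,z,c)[:2] for a,b in k])); print('foot',z,np.round(rc[0],1),np.round(rc[1],1),round(rc[2],1))
    for rr in(28,30):
        bx=samp(419,-2.5,rr,4,g); f=(bx*np.exp(1j*3*A)).mean(); print('  pin phase(dark)',rr,round((np.degrees(np.angle(-f)))/3,1),round(abs(f),1))
    cm=(np.hypot(W[...,0]-C[0],W[...,1]-C[1])<49); tm=(np.abs(np.hypot(W[...,0]-C[0],W[...,1]-C[1])-82)<5)
    print('sat cell',np.percentile(sat[cm],[10,50,90]),'table',np.percentile(sat[tm],[10,50,90]))
E
```

```text
top cell 520.2 218.6 43.5
top lens 552.8 375.5 13.2 [553.1 376. ]
ringtabs [420.1  -1.6] [15.  47.6] 7.3
  gap phase 38 29 -23.3 11.0
  gap phase 38 31 -21.3 10.4
  gap phase 38 33 -21.0 8.2
  gap phase 34 29 -23.0 12.8
  gap phase 34 31 -22.0 11.5
  gap phase 34 33 -21.1 8.1
  gap phase 30 29 -23.7 14.1
  gap phase 30 31 -22.5 12.6
  gap phase 30 33 -20.9 7.9
foot 3 [519.1 215.8] [103.8 104.9] 67.8
foot 6 [518.3 215.5] [103.5 104.6] 67.8
  pin phase(dark) 28 21.3 4.1
  pin phase(dark) 30 17.9 3.6
sat cell [3. 6. 9.] table [38. 39. 40.]
scene cell 516.8 221.2 44.2
scene lens 551.2 379.0 14.2 [550.4 378.6]
ringtabs [416.5   3.4] [15.6 58. ] 10.7
  gap phase 38 29 -35.4 5.1
  gap phase 38 31 -21.8 4.0
  gap phase 38 33 -22.5 5.6
  gap phase 34 29 -30.3 4.8
  gap phase 34 31 -37.9 4.6
  gap phase 34 33 -40.9 7.1
  gap phase 30 29 -42.9 7.4
  gap phase 30 31 -48.1 12.4
  gap phase 30 33 -48.5 14.5
foot 3 [524.9 206.9] [117.9 127.8] 66.7
foot 6 [523.  209.8] [117.3 127.2] 66.7
  pin phase(dark) 28 19.1 5.6
  pin phase(dark) 30 20.5 6.0
sat cell [ 8. 11. 20.] table [ 36.  38. 139.]
```

```bash
cat >> h.py <<'E'
def shift(x,y,z,yaw=None):
    s=r.sense(); p=s['tool_pos']; w=np.radians(s['tcp_rot'][2]); d=np.array([x,y,z])-p
    print('tool shift',np.round([d[0]*np.cos(w)+d[1]*np.sin(w),d[0]*np.sin(w)-d[1]*np.cos(w),-d[2]],1),
      'rotz rad',None if yaw is None else round(-np.radians((yaw-s['tcp_rot'][2]+180)%360-180),4),'| pos',np.round(p,1),'rot',np.round(s['tcp_rot'],2),'F',np.round(s['ft_force'],1),'M',np.round(s['wrist_torque'],2),'gap',round(s['finger_gap'],1),'t',s['time'])
E
python3 - <<'E'
from m import *
for n in('top','scene'):
    p,d,c,W=loadc(n); sat=cv2.cvtColor(p,cv2.COLOR_BGR2HSV)[...,1]
    D=np.hypot(W[...,0]-419,W[...,1]+1.5)
    m=((sat<26)&(W[...,2]<13)&(W[...,2]>-6)&(D<36))
    q=castpix(m,5,c); 
    (x,y),R=cv2.minEnclosingCircle(q.astype(np.float32)); print(n,'ring',x,y,R,len(q))
    e=q-[x,y]; e=e[np.hypot(*e.T)>27.5]; a=np.degrees(np.arctan2(e[:,1],e[:,0])); print(np.sort(a).round(0), np.degrees(np.angle(np.exp(3j*np.radians(a)).mean()))/3)
    t=castpix((W[...,2]>30)&(D<30)&(sat<40),38,c); t0=t[t[:,1]>-1.5].mean(0);t1=t[t[:,1]<-1.5].mean(0); print('tabs',t0,t1,(t0+t1)/2,np.degrees(np.arctan2(*(t0-t1)[::-1]))-90)
shift(552,377,110)
E
```

```text
top ring 419.8618469238281 -2.699876546859741 30.518798828125 153
[-118. -115. -111. -106.    4.    9.    9.   15.  126.  130.  133.] 8.651198528402455
tabs [416.66094032  18.6733777 ] [423.19257779 -23.33409894] [419.92675905  -2.33036062] 8.838007268899887
scene ring 418.80987548828125 -3.9672536849975586 30.975921630859375 141
[-116. -113.  -80.  -65.    7.    8.   15.   16.   91.   96.  124.  128.
  132.] 8.311087656959964
tabs [412.60092232  24.59441304] [419.41063427 -18.04264271] [416.00577829   3.27588517] 9.074268805906783
tool shift [ 656.  -727.3  120.3] rotz rad None | pos [ 237.3 -550.5  230.3] rot [-1.799e+02 -1.000e-02  2.331e+01] F [-0.2 -0.4 -0.2] M [ 0.01  0.02 -0.08] gap 85.6 t 0.1
```

Request:
{"fn": "jog_arm", "kwargs": {
  "rows": [
    [[656,-727,80],[0,0,0]],
    [[656,-727,80],[0,0,0]],
    [[656,-727,80],[0,0,0]],
    [[656,-727,80],[0,0,0]],
    [[656,-727,80],[0,0,0]],
    [[656,-727,80],[0,0,0]],
    [[656,-727,80],[0,0,0]],
    [[656,-727,80],[0,0,0]],
    [[656,-727,80],[0,0,0]],
    [[656,-727,80],[0,0,0]]
  ],
  "grip": 60,
  "force": 30
}}

```text
time: 1.1
tool_pos: [397.7, -77.1, 190.3]
tcp_rot: [180.0, -0.0, 23.3]
ft_force: [1.5, -0.7, 0.7]
finger_gap: 60.1
grip_force: 0.0
```

```bash
python3 -c "
from h import *
shift(552,377,110)"
```

```text
tool shift [ 321.3 -356.1   80.3] rotz rad None | pos [397.7 -77.1 190.3] rot [ 1.7998e+02 -2.0000e-02  2.3290e+01] F [ 1.5 -0.7  0.7] M [ 0.03 -0.03 -0.02] gap 60.1 t 1.1
```

Request:
{"fn": "jog_arm", "kwargs": {
  "rows": [
    [[315,-350,80],[0,0,0]],
    [[315,-350,80],[0,0,0]],
    [[315,-350,80],[0,0,0]],
    [[315,-350,80],[0,0,0]],
    [[315,-350,80],[0,0,0]],
    [[315,-350,80],[0,0,0]],
    [[315,-350,80],[0,0,0]],
    [[315,-350,80],[0,0,0]],
    [[315,-350,80],[0,0,0]],
    [[315,-350,80],[0,0,0]]
  ]
}}

```text
time: 2.1
tool_pos: [548.0, 370.2, 108.8]
tcp_rot: [-180.0, 0.1, 23.4]
ft_force: [0.7, -0.7, 0.1]
finger_gap: 60.0
grip_force: 0.0
```

Request:
{"fn": "jog_arm", "kwargs": {
  "rows": [
    [[0,0,0],[0,0,0]],
    [[0,0,0],[0,0,0]],
    [[0,0,0],[0,0,0]]
  ]
}}

```text
time: 2.4
tool_pos: [548.2, 365.9, 110.4]
tcp_rot: [180.0, 0.0, 23.3]
ft_force: [0.4, 0.6, -0.6]
finger_gap: 59.9
grip_force: 0.0
```

Run:
```python
from h import *
shift(552,377,22)
a=[]
for n,(u,v) in(('top',(190,157)),('scene',(167,240))):
    p,d,c=snap(n); a.append(cv2.resize(p[v-55:v+55,u-55:u+55],(400,400),interpolation=2))
cv2.imwrite('pics/g1.png',np.hstack(a))
```

```text
tool shift [ 7.8 -8.7 88.4] rotz rad None | pos [548.2 365.9 110.4] rot [1.7998e+02 4.0000e-02 2.3270e+01] F [ 0.4  0.6 -0.6] M [-0.04  0.07  0.04] gap 59.9 t 2.4
```

View pics/g1.png

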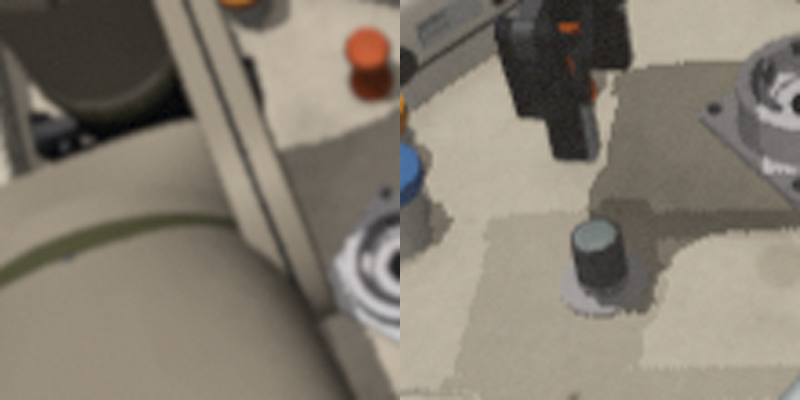

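The arm hides the lens in the top view. The scene view shows a finger above and behind the lens, as expected at this height. I'll descend around the barrel.

Request:
{"fn": "jog_arm", "kwargs": {
  "rows": [
    [[8,-8.5,30],[0,0,0]],
    [[8,-8.5,55],[0,0,0]],
    [[8,-8.5,70],[0,0,0]],
    [[8,-8.5,80],[0,0,0]],
    [[8,-8.5,88.5],[0,0,0]],
    [[8,-8.5,88.5],[0,0,0]]
  ]
}}

```text
time: 3.1
tool_pos: [552.1, 377.4, 21.4]
tcp_rot: [180.0, 0.1, 23.3]
ft_force: [-0.8, -0.5, -0.5]
finger_gap: 60.0
grip_force: 0.0
```

Request:
{"fn": "jog_arm", "kwargs": {
  "rows": [
    [[0,0,0],[0,0,0]],
    [[0,0,0],[0,0,0]],
    [[0,0,0],[0,0,0]],
    [[0,0,0],[0,0,0]],
    [[0,0,0],[0,0,0]],
    [[0,0,0],[0,0,0]],
    [[0,0,0],[0,0,0]]
  ],
  "grip": 15,
  "force": 25
}}

```text
time: 3.8
tool_pos: [553.3, 378.3, 23.6]
tcp_rot: [-180.0, -0.1, 23.3]
ft_force: [-1.6, -1.6, 6.7]
finger_gap: 24.3
grip_force: 24.7
```

Run:
```python
from h import *
shift(518.5,220,22)
a=[]
for n,(u,v) in(('scene',(167,240)),):
    p,d,c=snap(n); a.append(cv2.resize(p[v-45:v+45,u-45:u+45],(450,450),interpolation=2))
cv2.imwrite('pics/g2.png',np.hstack(a))
```

```text
tool shift [-94.6 131.6   1.6] rotz rad None | pos [553.3 378.3  23.6] rot [-1.7999e+02 -1.2000e-01  2.3310e+01] F [-1.6 -1.6  6.7] M [-0.21  0.16  0.  ] gap 24.3 t 3.8
```

View pics/g2.png

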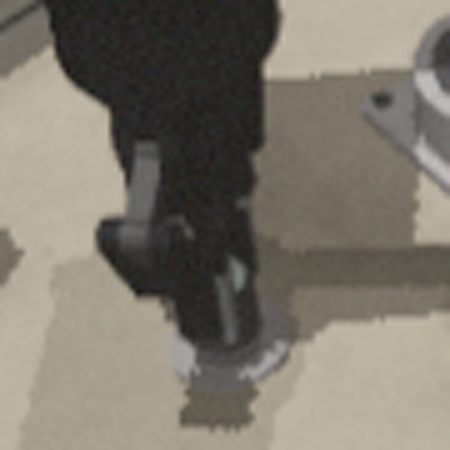

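Request:
{"fn": "jog_arm", "kwargs": {
  "rows": [
    [[0,0,-20],[0,0,0]],
    [[0,0,-50],[0,0,0]],
    [[0,0,-80],[0,0,0]],
    [[0,0,-80],[0,0,0]],
    [[-94.5,131.5,-80],[0,0,0]],
    [[-94.5,131.5,-80],[0,0,0]],
    [[-94.5,131.5,-80],[0,0,0]],
    [[-94.5,131.5,-80],[0,0,0]],
    [[-94.5,131.5,-80],[0,0,0]],
    [[-94.5,131.5,-80],[0,0,0]]
  ]
}}

```text
time: 4.85
tool_pos: [518.0, 220.3, 102.2]
tcp_rot: [-180.0, -0.0, 23.3]
ft_force: [-0.3, -0.0, -1.4]
finger_gap: 24.8
grip_force: 24.9
```

Run:
```python
from h import *
shift(518.5,220,80)
p,d,c=snap('scene'); np.savez('s1.npz',p=p,d=d); u,v=215,190
cv2.imwrite('pics/g3.png',cv2.resize(p[v-65:v+65,u-65:u+65],(590,590),interpolation=2))
```

```text
tool shift [ 0.4  0.5 22.2] rotz rad None | pos [518.  220.3 102.2] rot [-1.7997e+02 -4.0000e-02  2.3270e+01] F [-0.3 -0.  -1.4] M [ 0.   -0.05 -0.02] gap 24.8 t 4.85
```

View pics/g3.png

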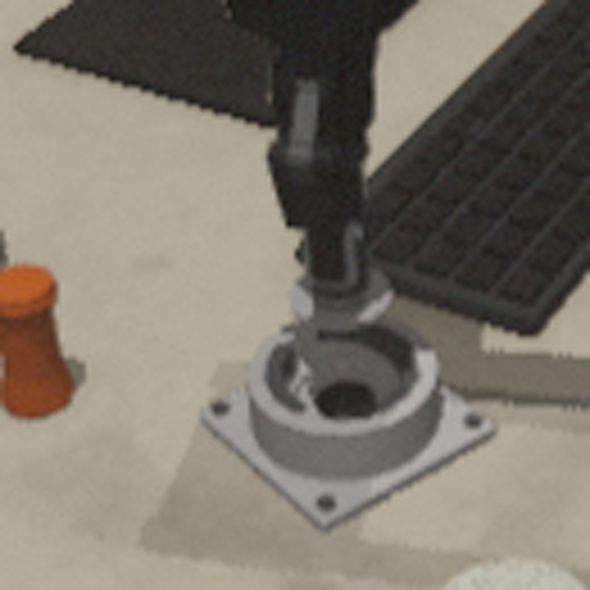

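The lens is held level above the cell, its flange at about (340,300) in the crop. I'll measure the flange centre in this camera against the cell centre from the same camera.

Run:
```python
from m import *
D=np.load('s1.npz'); c=r.camera_params('scene'); W=pts(D['d'],c); p=D['p']
m=(np.hypot(W[...,0]-517,W[...,1]-221)<32)&(W[...,2]>76)&(W[...,2]<87)
g=cv2.cvtColor(p,cv2.COLOR_BGR2GRAY); v,u=np.nonzero(m); print(len(u),u.min(),u.max(),v.min(),v.max(),np.percentile(g[m],[5,50,95]))
m2=m&(g>85)
for mm in(m,m2):
    q=castpix(mm,82.4,c).astype(np.float32); print(cv2.minEnclosingCircle(q), W[mm].mean(0))
    h=cv2.convexHull(q)[:,0]
    from scipy.optimize import least_squares
    s=least_squares(lambda x:np.hypot(h[:,0]-x[0],h[:,1]-x[1])-23,[517,221],loss='soft_l1'); print(s.x,np.round(s.fun,1))
```

```text
161 214 236 184 198 [ 71.  90. 152.]
((514.8834228515625, 222.1501922607422), 24.087953567504883) [510.7116533  227.92814907  83.20957557]
[515.30262053 221.79065151] [ 0.3 -0.6 -1.3 -0.5 -1.  -0.   0.5  1.6  0.6 -0.2  0.  -0.4 -0.3 -0.2
 -0.5 -0.3 -0.3 -0.3  0.4  0.7  0.6]
((515.4425659179688, 221.83843994140625), 23.48215103149414) [511.81671056 227.39151656  83.18120771]
[515.72178313 221.29287062] [-0.1 -0.9 -1.5 -0.3 -0.8  0.4  1.  -2.5 -0.9  0.1  0.1 -0.  -0.4 -0.3
  0.  -1.3  0.1]
```

Request:
{"fn": "jog_arm", "kwargs": {
  "rows": [
    [[0.7,0.5,20],[0,0,0]],
    [[0.7,0.5,40],[0,0,0]],
    [[0.7,0.5,50],[0,0,0]],
    [[0.7,0.5,54],[0,0,0]],
    [[0.7,0.5,56],[0,0,0]],
    [[0.7,0.5,57],[0,0,0]],
    [[0.7,0.5,57],[0,0,0]]
  ]
}}

```text
time: 5.6
tool_pos: [519.1, 219.9, 45.9]
tcp_rot: [180.0, -0.1, 23.3]
ft_force: [-0.6, -0.1, -0.2]
finger_gap: 24.9
grip_force: 24.9
```

Request:
{"fn": "jog_arm", "kwargs": {
  "rows": [
    [[0,0,0.7],[0,0,0]],
    [[0,0,1.4],[0,0,0]],
    [[0,0,2],[0,0,0]],
    [[0,0,2],[0,0,0]]
  ]
}}

```text
time: 6.0
tool_pos: [518.8, 219.6, 43.3]
tcp_rot: [180.0, -0.0, 23.3]
ft_force: [0.5, -0.4, 0.1]
finger_gap: 24.3
grip_force: 25.0
```

Request:
{"fn": "jog_arm", "kwargs": {
  "rows": [
    [[0,0,0.5],[0,0,0]],
    [[0,0,1],[0,0,0]],
    [[0,0,1.5],[0,0,0]],
    [[0,0,1.5],[0,0,0]]
  ]
}}

```text
time: 6.4
tool_pos: [519.4, 219.6, 42.4]
tcp_rot: [180.0, -0.1, 23.3]
ft_force: [1.1, -1.1, 5.1]
finger_gap: 24.4
grip_force: 25.5
```

```bash
python3 -c "
from h import *
shift(518.5,220,40)"
```

```text
tool shift [-0.7 -0.7  2.4] rotz rad None | pos [519.4 219.6  42.4] rot [ 1.7998e+02 -1.0000e-01  2.3310e+01] F [ 1.1 -1.1  5.1] M [-0.1  -0.05  0.04] gap 24.4 t 6.4
```

Request:
{"fn": "jog_arm", "kwargs": {
  "rows": [
    [[0,0,0.5],[0,0,0]],
    [[0,0,0.8],[0,0,0]],
    [[0,0,0.8],[0,0,0]]
  ]
}}

```text
time: 6.7
tool_pos: [519.8, 219.6, 42.1]
tcp_rot: [180.0, -0.1, 23.3]
ft_force: [0.0, -1.4, 7.2]
finger_gap: 24.7
grip_force: 25.6
```

```bash
python3 -c "
from h import *
shift(518.5,220,40)"
```

```text
tool shift [-1.  -0.8  2.1] rotz rad None | pos [519.8 219.6  42.1] rot [ 1.7996e+02 -1.4000e-01  2.3310e+01] F [ 0.  -1.4  7.2] M [-0.16 -0.05 -0.01] gap 24.7 t 6.7
```

Request:
{"fn": "jog_arm", "kwargs": {
  "rows": [
    [[0,0,0],[0,0,0]],
    [[0,0,0],[0,0,0]],
    [[0,0,0],[0,0,0]],
    [[0,0,0],[0,0,0]],
    [[0,0,-30],[0,0,0]],
    [[0,0,-65],[0,0,0]],
    [[0,0,-80],[0,0,0]],
    [[0,0,-80],[0,0,0]]
  ],
  "grip": 60
}}

```text
time: 7.5
tool_pos: [520.6, 220.3, 123.8]
tcp_rot: [180.0, -0.3, 23.3]
ft_force: [-0.0, 0.6, -0.1]
finger_gap: 60.2
grip_force: 0.0
```

Run:
```python
from m import *
shift(418.5,-1.5,120,8.6)
p,d,c=snap('scene'); W=pts(d,c); u,v=225,205
m=zmask(W,518,220,26,50,62); q=castpix(m,56,c).astype(np.float32); print('barrel scene',cv2.minEnclosingCircle(q),np.percentile(W[m][:,2],[50,90,98]))
t=W[zmask(W,518,220,14,48,66)]; print(len(t), t.mean(0), np.percentile(t[:,2],[50,75,90,97]))
cv2.imwrite('pics/g4.png',cv2.resize(p[v-45:v+45,u-45:u+45],(540,540),interpolation=2))
```

```text
tool shift [-181.5  163.3    3.8] rotz rad 0.2568 | pos [520.6 220.3 123.8] rot [179.97  -0.31  23.31] F [-0.   0.6 -0.1] M [ 0.04 -0.02 -0.02] gap 60.2 t 7.5
barrel scene ((516.5437622070312, 223.915283203125), 16.172725677490234) [55.93143263 57.65085838 59.1325656 ]
113 [516.00177227 222.99751965  54.94191835] [55.55706713 56.98049565 57.62387714 58.41928496]
```

View pics/g4.png

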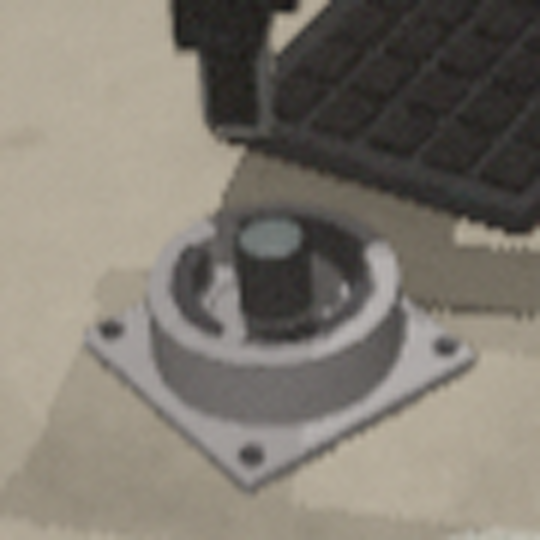

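The lens stands upright in the cell, with its barrel top (270,238) at about z 56–58, so it appears seated. Now to the ring.

Request:
{"fn": "jog_arm", "kwargs": {
  "rows": [
    [[-181.5,163.5,4],[0,0,0.257]],
    [[-181.5,163.5,4],[0,0,0.257]],
    [[-181.5,163.5,4],[0,0,0.257]],
    [[-181.5,163.5,4],[0,0,0.257]],
    [[-181.5,163.5,4],[0,0,0.257]],
    [[-181.5,163.5,4],[0,0,0.257]],
    [[-181.5,163.5,4],[0,0,0.257]],
    [[-181.5,163.5,4],[0,0,0.257]]
  ],
  "grip": 66
}}

```text
time: 8.35
tool_pos: [416.2, -1.8, 115.8]
tcp_rot: [-180.0, 0.1, 8.6]
ft_force: [0.4, 0.2, -0.9]
finger_gap: 66.4
grip_force: 0.0
```

Run:
```python
from m import *
shift(418.5,-1.5,18,8.6)
p,d,c=snap('top'); W=pts(d,c)
cm=zmask(W,519,219,16,48,64); q=castpix(cm,56,c).astype(np.float32); print(len(q)); print('barrel top',cv2.minEnclosingCircle(q) if len(q) else 0,W[cm][:,2].mean() if len(q) else 0)
m=zmask(W,519,219,48,35,42);q=castpix(m,38,c).astype(np.float32);print('cell',cv2.minEnclosingCircle(q))
```

```text
tool shift [ 2.3  0.1 97.8] rotz rad -0.0001 | pos [416.2  -1.8 115.8] rot [-1.7995e+02  7.0000e-02  8.5900e+00] F [ 0.4  0.2 -0.9] M [-0.01 -0.02  0.04] gap 66.4 t 8.35
82
barrel top ((518.6687622070312, 218.48690795898438), 13.28814697265625) 56.12363039311197
cell ((520.3998413085938, 218.40223693847656), 43.52961349487305)
```

Request:
{"fn": "jog_arm", "kwargs": {
  "rows": [
    [[2.3,0,40],[0,0,0]],
    [[2.3,0,65],[0,0,0]],
    [[2.3,0,82],[0,0,0]],
    [[2.3,0,92],[0,0,0]],
    [[2.3,0,98],[0,0,0]],
    [[2.3,0,98],[0,0,0]],
    [[2.3,0,98],[0,0,0]]
  ]
}}

```text
time: 9.1
tool_pos: [419.5, -1.9, 19.5]
tcp_rot: [180.0, -0.1, 8.6]
ft_force: [-0.8, -0.0, -0.4]
finger_gap: 66.0
grip_force: 0.0
```

Request:
{"fn": "jog_arm", "kwargs": {
  "rows": [
    [[0,0,0],[0,0,0]],
    [[0,0,0],[0,0,0]],
    [[0,0,0],[0,0,0]],
    [[0,0,0],[0,0,0]],
    [[0,0,0],[0,0,0]],
    [[0,0,0],[0,0,0]]
  ],
  "grip": 38,
  "force": 40
}}

```text
time: 9.7
tool_pos: [420.0, -2.2, 20.1]
tcp_rot: [180.0, -0.1, 8.6]
ft_force: [-1.9, 1.5, 6.6]
finger_gap: 46.9
grip_force: 41.8
```

Run:
```python
from m import *
shift(518.5,220,118,98)
p,d,c=snap('scene'); u,v=311,165
cv2.imwrite('pics/g5.png',cv2.resize(p[v-45:v+45,u-45:u+45],(540,540),interpolation=2))
```

```text
tool shift [ 130.6 -205.   -97.9] rotz rad -1.5608 | pos [420.   -2.2  20.1] rot [ 1.7997e+02 -1.3000e-01  8.5700e+00] F [-1.9  1.5  6.6] M [ 0.1   0.18 -0.01] gap 46.9 t 9.7
```

View pics/g5.png

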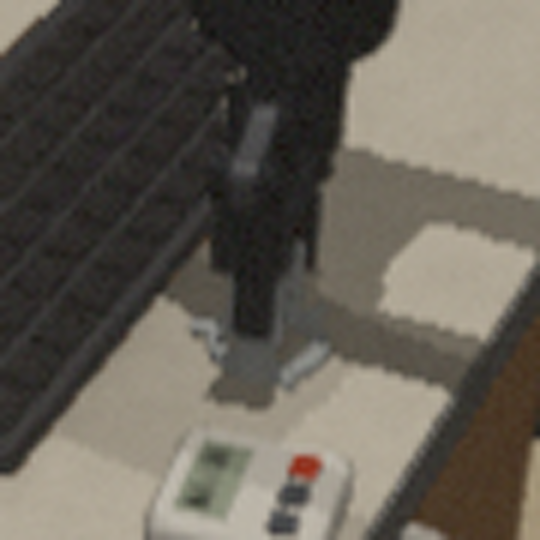

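The ring is gripped by its tabs. I'll lift it and turn it to a cell yaw of 98° on the way over.

Request:
{"fn": "jog_arm", "kwargs": {
  "rows": [
    [[0,0,-25],[0,0,0]],
    [[0,0,-60],[0,0,0]],
    [[0,0,-98],[0,0,-0.1]],
    [[20,-32,-98],[0,0,-0.24]],
    [[50,-72,-98],[0,0,-0.38]],
    [[70,-112,-98],[0,0,-0.52]],
    [[90,-145,-98],[0,0,-0.66]],
    [[110,-175,-98],[0,0,-0.8]],
    [[130.5,-205,-98],[0,0,-0.94]],
    [[130.5,-205,-98],[0,0,-1.08]]
  ]
}}

```text
time: 10.75
tool_pos: [518.3, 223.7, 116.8]
tcp_rot: [180.0, -0.1, 70.9]
ft_force: [-0.4, -0.1, -0.7]
finger_gap: 47.2
grip_force: 41.7
```

```bash
python3 -c "
from h import *
shift(518.5,220,100,98)"
```

```text
tool shift [-3.4  1.4 16.8] rotz rad -0.4722 | pos [518.3 223.7 116.8] rot [ 1.7998e+02 -1.0000e-01  7.0940e+01] F [-0.4 -0.1 -0.7] M [-0.    0.05  0.01] gap 47.2 t 10.75
```

Request:
{"fn": "jog_arm", "kwargs": {
  "rows": [
    [[0,0,0],[0,0,-0.13]],
    [[0,0,0],[0,0,-0.26]],
    [[0,0,0],[0,0,-0.38]],
    [[0,0,0],[0,0,-0.46]],
    [[0,0,0],[0,0,-0.46]],
    [[0,0,0],[0,0,-0.46]]
  ]
}}

```text
time: 11.35
tool_pos: [517.3, 220.0, 116.9]
tcp_rot: [180.0, -0.0, 96.7]
ft_force: [-0.5, -0.4, -1.1]
finger_gap: 47.1
grip_force: 41.7
```

Run:
```python
from m import *
shift(519,219.8,100,98)
p,d,c=snap('scene'); np.savez('s2.npz',p=p,d=d); W=pts(d,c); u,v=220,190
cv2.imwrite('pics/g6.png',cv2.resize(p[v-55:v+55,u-55:u+55],(550,550),interpolation=2))
m=zmask(W,517,221,36,90,108); sat=cv2.cvtColor(p,cv2.COLOR_BGR2HSV)[...,1]
```

```text
tool shift [-0.4  1.7 16.9] rotz rad -0.0233 | pos [517.3 220.  116.9] rot [179.99  -0.    96.66] F [-0.5 -0.4 -1.1] M [-0.01 -0.02  0.01] gap 47.1 t 11.35
```

View pics/g6.png

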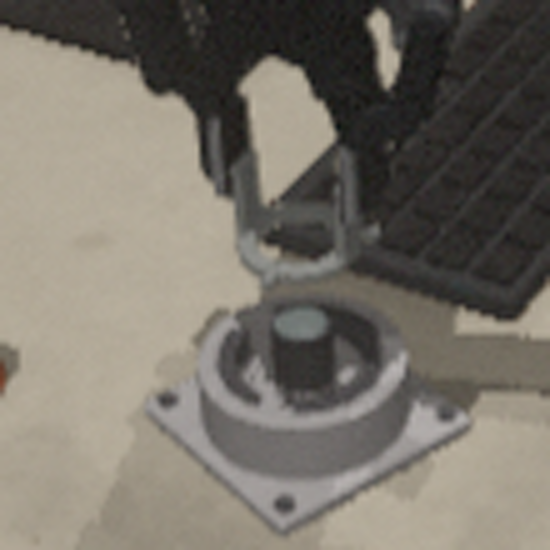

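The ring is level above the cell, with its pins at (270,283) and (372,232) in the crop. The lens barrel is at (300,345). Next I'll measure the ring centre in this camera's frame.

Run:
```python
from m import *
from scipy.optimize import least_squares
D=np.load('s2.npz'); c=r.camera_params('scene'); W=pts(D['d'],c); p=D['p']
hsv=cv2.cvtColor(p,cv2.COLOR_BGR2HSV)
m=(np.hypot(W[...,0]-516,W[...,1]-222)<38)&(W[...,2]>92)&(W[...,2]<108)&(hsv[...,2]>70)&(hsv[...,1]<40)
v,u=np.nonzero(m); print(len(u),u.min(),u.max(),v.min(),v.max())
q=castpix(m,100,c); 
(x,y),R=cv2.minEnclosingCircle(q.astype(np.float32)); print(x,y,R)
cc=np.array([516.,222])
for it in range(8):
    e=q-cc; a=np.degrees(np.arctan2(e[:,1],e[:,0])); rr=np.hypot(*e.T)
    # outer radius per 10deg bin, excluding near pins (97,217,337)
    b=[]
    for k in range(0,360,10):
        s=(abs((a-k+180)%360-180)<5); dp=min(abs((k-t+180)%360-180) for t in(97,217,337))
        if s.any() and dp>15:
            i=np.nonzero(s)[0][rr[s].argmax()]
            if rr[i]>19: b.append(q[i])
    b=np.array(b); s=least_squares(lambda x:np.hypot(b[:,0]-x[0],b[:,1]-x[1])-25.3,cc,loss='soft_l1'); cc=s.x
print(cc,len(b),s.fun.round(1))
e=q-cc; rr=np.hypot(*e.T); a=np.degrees(np.arctan2(e[:,1],e[:,0]))%360
for t in(97,217,337):
    s=(rr>27.5)&(abs((a-t+180)%360-180)<25); print(t,s.sum(),a[s].mean() if s.any() else None, rr[s].max() if s.any() else None)
```

```text
211 212 240 176 193
512.4154052734375 223.0738067626953 31.647380828857422
[515.29584497 221.91824805] 25 [ 0.5  0.9 -0.2 -1.1 -2.9 -2.2 -1.  -0.6  0.6 -0.4  0.4  1.   0.8  0.7
 -0.1 -2.  -1.1 -1.8 -3.7 -0.9  1.2 -0.4 -0.5  0.2  1.5]
97 5 97.69567201157442 33.00332847574188
217 7 219.11288771027435 32.63562776253625
337 1 327.6075706836557 28.59089761293734
```

Request:
{"fn": "jog_arm", "kwargs": {
  "rows": [
    [[-0.6,1.4,20],[0,0,-0.023]],
    [[-0.6,1.4,40],[0,0,-0.023]],
    [[-0.6,1.4,52],[0,0,-0.023]],
    [[-0.6,1.4,58],[0,0,-0.023]],
    [[-0.6,1.4,62],[0,0,-0.023]],
    [[-0.6,1.4,65],[0,0,-0.023]],
    [[-0.6,1.4,66],[0,0,-0.023]],
    [[-0.6,1.4,66],[0,0,-0.023]]
  ]
}}

```text
time: 12.2
tool_pos: [519.8, 219.2, 51.6]
tcp_rot: [179.9, 0.0, 98.1]
ft_force: [2.5, -4.0, 1.5]
finger_gap: 46.8
grip_force: 42.2
```

Request:
{"fn": "jog_arm", "kwargs": {
  "rows": [
    [[0,0,1],[0,0,0]],
    [[0,0,2],[0,0,0]],
    [[0,0,3],[0,0,0]],
    [[0,0,4],[0,0,0]],
    [[0,0,4],[0,0,0]]
  ]
}}

```text
time: 12.7
tool_pos: [519.6, 219.1, 47.5]
tcp_rot: [179.9, 0.1, 98.1]
ft_force: [1.8, -5.8, 2.0]
finger_gap: 47.3
grip_force: 42.3
```

```bash
python3 -c "
from h import *
shift(518.8,219.6,43,98)"
```

```text
tool shift [ 0.6 -0.7  4.5] rotz rad 0.0017 | pos [519.6 219.1  47.5] rot [1.7992e+02 5.0000e-02 9.8100e+01] F [ 1.8 -5.8  2. ] M [-0.92 -0.27 -0.04] gap 47.3 t 12.7
```

Request:
{"fn": "jog_arm", "kwargs": {
  "rows": [
    [[-0.8,0.4,0],[0,0,0]],
    [[-1.6,0.8,0],[0,0,0]],
    [[-1.6,0.8,0],[0,0,0]]
  ]
}}

```text
time: 13.0
tool_pos: [519.5, 218.5, 46.7]
tcp_rot: [-180.0, -0.0, 98.1]
ft_force: [-0.1, 1.2, -0.8]
finger_gap: 47.2
grip_force: 42.0
```

Lateral load gone. Lowering gently to contact.

Request:
{"fn": "jog_arm", "kwargs": {
  "rows": [
    [[0,0,0.8],[0,0,0]],
    [[0,0,1.6],[0,0,0]],
    [[0,0,2.4],[0,0,0]],
    [[0,0,3],[0,0,0]],
    [[0,0,3],[0,0,0]]
  ]
}}

```text
time: 13.5
tool_pos: [519.6, 218.2, 43.6]
tcp_rot: [-180.0, 0.0, 98.1]
ft_force: [0.1, -0.5, -1.0]
finger_gap: 46.8
grip_force: 42.0
```

```bash
python3 -c "
from h import *
shift(519.2,219,43,98)"
```

```text
tool shift [ 0.8 -0.3  0.6] rotz rad 0.0024 | pos [519.6 218.2  43.6] rot [-179.99    0.     98.14] F [ 0.1 -0.5 -1. ] M [ 0.04  0.01 -0.  ] gap 46.8 t 13.5
```

Request:
{"fn": "jog_arm", "kwargs": {
  "rows": [
    [[0,0,0.6],[0,0,0]],
    [[0,0,1.2],[0,0,0]],
    [[0,0,1.2],[0,0,0]]
  ]
}}

```text
time: 13.8
tool_pos: [519.8, 218.2, 42.8]
tcp_rot: [180.0, -0.0, 98.1]
ft_force: [-1.0, -0.4, 1.7]
finger_gap: 47.3
grip_force: 42.2
```

Request:
{"fn": "jog_arm", "kwargs": {
  "rows": [
    [[0,0,0.6],[0,0,0]],
    [[0,0,0.8],[0,0,0]],
    [[0,0,0.8],[0,0,0]]
  ]
}}

```text
time: 14.1
tool_pos: [519.8, 218.2, 42.5]
tcp_rot: [180.0, 0.0, 98.1]
ft_force: [-4.2, -2.4, 7.4]
finger_gap: 47.0
grip_force: 42.9
```

Request:
{"fn": "jog_arm", "kwargs": {
  "rows": [
    [[-0.3,-0.6,-0.5],[0,0,0]],
    [[-0.3,-0.6,-0.5],[0,0,0.1]],
    [[-0.3,-0.6,-0.5],[0,0,0.2]],
    [[-0.3,-0.6,-0.5],[0,0,0.3]],
    [[-0.3,-0.6,-0.5],[0,0,0.4]],
    [[-0.3,-0.6,-0.5],[0,0,0.4]],
    [[-0.3,-0.6,-0.5],[0,0,0.4]]
  ]
}}

```text
time: 14.8
tool_pos: [519.7, 218.0, 42.7]
tcp_rot: [179.9, -0.0, 75.4]
ft_force: [0.5, 0.5, 4.0]
finger_gap: 47.0
grip_force: 42.3
```

```bash
python3 -c "
from h import *
shift(519.2,219,43,98)"
```

```text
tool shift [ 0.9 -0.7 -0.3] rotz rad -0.3948 | pos [519.7 218.   42.7] rot [ 1.7995e+02 -4.0000e-02  7.5380e+01] F [0.5 0.5 4. ] M [ 0.08 -0.06 -0.06] gap 47.0 t 14.8
```

Request:
{"fn": "jog_arm", "kwargs": {
  "rows": [
    [[0,0,-1],[0,0,0]],
    [[0,0,-1.5],[0,0,0]],
    [[0,0,-1.5],[0,0,0]]
  ]
}}

```text
time: 15.1
tool_pos: [519.2, 217.8, 43.6]
tcp_rot: [180.0, 0.0, 75.3]
ft_force: [1.3, 0.4, -2.4]
finger_gap: 46.9
grip_force: 41.7
```

Request:
{"fn": "jog_arm", "kwargs": {
  "rows": [
    [[0,0,-0.7],[0,0,0]],
    [[0,0,-0.7],[0,0,0]]
  ]
}}

```text
time: 15.3
tool_pos: [519.2, 217.8, 44.4]
tcp_rot: [180.0, 0.0, 75.2]
ft_force: [1.9, -0.5, -1.8]
finger_gap: 47.1
grip_force: 41.7
```

Request:
{"fn": "jog_arm", "kwargs": {
  "rows": [
    [[0,0,-0.7],[0,0,0]],
    [[0,0,-0.7],[0,0,0]]
  ]
}}

```text
time: 15.5
tool_pos: [519.1, 217.8, 45.1]
tcp_rot: [-180.0, 0.0, 75.2]
ft_force: [3.2, -0.2, -4.1]
finger_gap: 47.1
grip_force: 42.0
```

Request:
{"fn": "jog_arm", "kwargs": {
  "rows": [
    [[0,0,-0.5],[0,0,0]],
    [[0,0,-0.5],[0,0,0]]
  ]
}}

```text
time: 15.7
tool_pos: [519.1, 217.7, 45.3]
tcp_rot: [-180.0, 0.0, 75.2]
ft_force: [5.1, -0.3, -7.7]
finger_gap: 46.9
grip_force: 42.5
```

```bash
python3 -c "
from h import *
shift(519.2,219,43,98)"
```

```text
tool shift [ 1.3 -0.2  2.3] rotz rad -0.3977 | pos [519.1 217.7  45.3] rot [-1.7999e+02  1.0000e-02  7.5220e+01] F [ 5.1 -0.3 -7.7] M [ 0.01 -1.03  0.09] gap 46.9 t 15.7
```

Request:
{"fn": "jog_arm", "kwargs": {
  "rows": [
    [[0,0,1.6],[0,0,0]],
    [[0,0,3.2],[0,0,0]],
    [[0,0,3.2],[0,0,0.06]],
    [[0,0,3.2],[0,0,0.12]],
    [[0,0,3.2],[0,0,0.18]],
    [[0,0,3.2],[0,0,0.2]],
    [[0,0,3.2],[0,0,0.2]]
  ]
}}

```text
time: 16.4
tool_pos: [519.3, 217.9, 42.8]
tcp_rot: [180.0, -0.0, 63.8]
ft_force: [0.9, -0.5, 0.6]
finger_gap: 46.7
grip_force: 43.6
```

```bash
cat > st.py <<'E'
from h import *
s=r.sense(); w=s['wrist_torque']; print('yaw',round(s['tcp_rot'][2],2),'turned',round(98.1-s['tcp_rot'][2],2),'z',round(s['tool_pos'][2],2),'F',np.round(s['ft_force'],1),'M',np.round(w,3),'j6',round(s['joint_pos'][5],1),'eff6',round(s['joint_efforts'][5],3),'xy',np.round(s['tool_pos'][:2],1))
E
python3 st.py
```

```text
yaw 63.79 turned 34.31 z 42.78 F [ 0.9 -0.5  0.6] M [-0.115 -0.243 -0.044] j6 43.8 eff6 0.451 xy [519.3 217.9]
```

Request:
{"fn": "jog_arm", "kwargs": {
  "rows": [
    [[0,0,0],[0,0,0.04]],
    [[0,0,0],[0,0,0.08]],
    [[0,0,0],[0,0,0.08]]
  ]
}}

```text
time: 16.7
tool_pos: [519.2, 218.0, 42.8]
tcp_rot: [-180.0, -0.0, 59.2]
ft_force: [0.6, -0.0, 2.6]
finger_gap: 47.0
grip_force: 43.6
```

```bash
python3 st.py
```

```text
yaw 59.21 turned 38.89 z 42.79 F [ 0.6 -0.   2.6] M [-0.018 -0.142 -0.051] j6 48.3 eff6 0.698 xy [519.2 218. ]
```

Request:
{"fn": "jog_arm", "kwargs": {
  "rows": [
    [[0,0,0],[0,0,0.04]],
    [[0,0,0],[0,0,0.07]],
    [[0,0,0],[0,0,0.07]]
  ]
}}

```text
time: 17.0
tool_pos: [519.2, 218.0, 42.7]
tcp_rot: [-180.0, -0.0, 55.2]
ft_force: [-0.1, 0.5, 3.3]
finger_gap: 47.0
grip_force: 43.8
```

```bash
python3 st.py
```

```text
yaw 55.19 turned 42.91 z 42.73 F [-0.1  0.5  3.3] M [ 0.132 -0.036 -0.001] j6 52.4 eff6 0.502 xy [519.2 218. ]
```

Request:
{"fn": "jog_arm", "kwargs": {
  "rows": [
    [[0,0,0],[0,0,0.03]],
    [[0,0,0],[0,0,0.05]],
    [[0,0,0],[0,0,0.05]]
  ]
}}

```text
time: 17.3
tool_pos: [519.3, 218.0, 42.7]
tcp_rot: [180.0, -0.0, 52.3]
ft_force: [-0.4, 1.1, 3.0]
finger_gap: 47.1
grip_force: 43.8
```

```bash
python3 st.py
```

```text
yaw 52.32 turned 45.78 z 42.67 F [-0.4  1.1  3. ] M [ 0.167  0.03  -0.098] j6 55.2 eff6 0.32 xy [519.3 218. ]
```

Request:
{"fn": "jog_arm", "kwargs": {
  "rows": [
    [[0,0,0],[0,0,0.03]],
    [[0,0,0],[0,0,0.05]],
    [[0,0,0],[0,0,0.05]]
  ]
}}

```text
time: 17.6
tool_pos: [519.4, 217.9, 42.6]
tcp_rot: [180.0, -0.0, 49.4]
ft_force: [1.7, 1.4, 4.7]
finger_gap: 46.7
grip_force: 43.7
```

```bash
python3 st.py
```

```text
yaw 49.45 turned 48.65 z 42.62 F [1.7 1.4 4.7] M [ 0.139 -0.266 -0.044] j6 58.1 eff6 0.351 xy [519.4 217.9]
```

Request:
{"fn": "jog_arm", "kwargs": {
  "rows": [
    [[0,0,0],[0,0,0.03]],
    [[0,0,0],[0,0,0.05]],
    [[0,0,0],[0,0,0.05]]
  ]
}}

```text
time: 17.9
tool_pos: [519.5, 217.8, 42.5]
tcp_rot: [180.0, -0.0, 46.6]
ft_force: [3.3, -0.4, 1.2]
finger_gap: 47.0
grip_force: 43.5
```

```bash
python3 st.py
```

```text
yaw 46.58 turned 51.52 z 42.51 F [ 3.3 -0.4  1.2] M [ 0.051 -0.54   0.083] j6 61.0 eff6 0.438 xy [519.5 217.8]
```

Request:
{"fn": "jog_arm", "kwargs": {
  "rows": [
    [[0,0,0],[0,0,0.02]],
    [[0,0,0],[0,0,0.04]],
    [[0,0,0],[0,0,0.04]]
  ]
}}

```text
time: 18.2
tool_pos: [519.5, 217.7, 42.4]
tcp_rot: [180.0, -0.0, 44.2]
ft_force: [4.7, 0.6, -1.6]
finger_gap: 46.4
grip_force: 43.3
```

```bash
python3 st.py
```

```text
yaw 44.21 turned 53.89 z 42.4 F [ 4.7  0.6 -1.6] M [ 0.01  -1.016  0.17 ] j6 63.3 eff6 0.495 xy [519.5 217.7]
```

The bite is starting at roughly 50–51°: the vertical force has reversed and the torque is rising. From here I'll use smaller steps, with a slight shift to relieve the side load.

Request:
{"fn": "jog_arm", "kwargs": {
  "rows": [
    [[0.5,0.5,0],[0,0,0.015]],
    [[0.5,0.5,0],[0,0,0.035]],
    [[0.5,0.5,0],[0,0,0.035]],
    [[0.5,0.5,0],[0,0,0.035]]
  ]
}}

```text
time: 18.6
tool_pos: [519.7, 217.7, 42.3]
tcp_rot: [-180.0, 0.0, 42.3]
ft_force: [3.8, -0.7, -0.6]
finger_gap: 47.2
grip_force: 43.3
```

```bash
python3 st.py
```

```text
yaw 42.25 turned 55.85 z 42.25 F [ 3.8 -0.7 -0.6] M [-0.179 -0.604  0.148] j6 65.3 eff6 0.205 xy [519.7 217.7]
```

Request:
{"fn": "jog_arm", "kwargs": {
  "rows": [
    [[0.3,0.3,0],[0,0,0.015]],
    [[0.3,0.3,0],[0,0,0.035]],
    [[0.3,0.3,0],[0,0,0.035]],
    [[0.3,0.3,0],[0,0,0.035]]
  ]
}}

```text
time: 19.0
tool_pos: [519.8, 217.7, 42.1]
tcp_rot: [-180.0, 0.1, 40.3]
ft_force: [0.8, -1.2, -2.0]
finger_gap: 46.8
grip_force: 43.2
```

```bash
python3 st.py
```

```text
yaw 40.26 turned 57.84 z 42.13 F [ 0.8 -1.2 -2. ] M [-0.261 -0.249  0.266] j6 67.2 eff6 0.314 xy [519.8 217.7]
```

Request:
{"fn": "jog_arm", "kwargs": {
  "rows": [
    [[0,0,0],[0,0,0.015]],
    [[0,0,0],[0,0,0.03]],
    [[0,0,0],[0,0,0.03]],
    [[0,0,0],[0,0,0.03]]
  ]
}}

```text
time: 19.4
tool_pos: [519.8, 217.7, 42.0]
tcp_rot: [-180.0, 0.1, 38.5]
ft_force: [0.6, -1.1, -4.3]
finger_gap: 46.5
grip_force: 42.9
```

```bash
python3 st.py
```

```text
yaw 38.54 turned 59.56 z 42.05 F [ 0.6 -1.1 -4.3] M [-0.285 -0.191  0.41 ] j6 69.0 eff6 0.425 xy [519.8 217.7]
```

The torque is 0.41 N m, about 6–8° past the bite, so the ring is snug. Releasing and withdrawing.

Request:
{"fn": "jog_arm", "kwargs": {
  "rows": [
    [[0,0,0],[0,0,0]],
    [[0,0,0],[0,0,0]],
    [[0,0,0],[0,0,0]],
    [[0,0,0],[0,0,0]]
  ],
  "grip": 66
}}

```text
time: 19.8
tool_pos: [520.6, 218.0, 42.9]
tcp_rot: [180.0, -0.0, 38.5]
ft_force: [-0.4, 0.4, -0.7]
finger_gap: 65.9
grip_force: 0.0
```

```bash
python3 st.py
```

```text
yaw 38.54 turned 59.56 z 42.9 F [-0.4  0.4 -0.7] M [0.018 0.    0.01 ] j6 69.0 eff6 0.003 xy [520.6 218. ]
```

Request:
{"fn": "jog_arm", "kwargs": {
  "rows": [
    [[0,0,-15],[0,0,0]],
    [[0,0,-40],[0,0,0]],
    [[0,0,-80],[0,0,0]],
    [[0,0,-120],[0,0,0]],
    [[0,0,-120],[0,0,0]],
    [[0,0,-120],[0,0,0]]
  ]
}}

```text
time: 20.4
tool_pos: [521.7, 218.2, 165.4]
tcp_rot: [179.9, -0.2, 38.6]
ft_force: [-1.1, 0.6, -0.4]
finger_gap: 65.9
grip_force: 0.0
```

```bash
python3 - <<'E'
from m import *
p,d,c=snap('scene'); W=pts(d,c); u,v=225,205
for lo,hi,R in((50,66,30),):
    t=W[zmask(W,517,221,R,lo,hi)]; print(len(t),np.percentile(t[:,2],[50,90,98]))
t=castpix(zmask(W,517,221,28,58.5,66),61,c); print(t.round(0).tolist())
cv2.imwrite('pics/g7.png',cv2.resize(p[v-45:v+45,u-45:u+45],(540,540),interpolation=2))
E
python3 st.py
```

```text
163 [55.50223797 58.64105033 60.15926607]
[[525.0, 199.0], [536.0, 208.0], [535.0, 207.0], [531.0, 205.0], [529.0, 204.0], [527.0, 204.0], [525.0, 203.0], [531.0, 209.0], [527.0, 207.0], [524.0, 205.0], [503.0, 235.0], [500.0, 233.0], [509.0, 241.0], [505.0, 239.0], [502.0, 238.0], [500.0, 237.0], [496.0, 235.0], [507.0, 244.0], [502.0, 241.0]]
yaw 38.55 turned 59.55 z 163.4 F [ 0.3 -0.7 -0.5] M [ 0.029  0.039 -0.009] j6 69.0 eff6 0.0 xy [520.5 217.9]
```

View pics/g7.png

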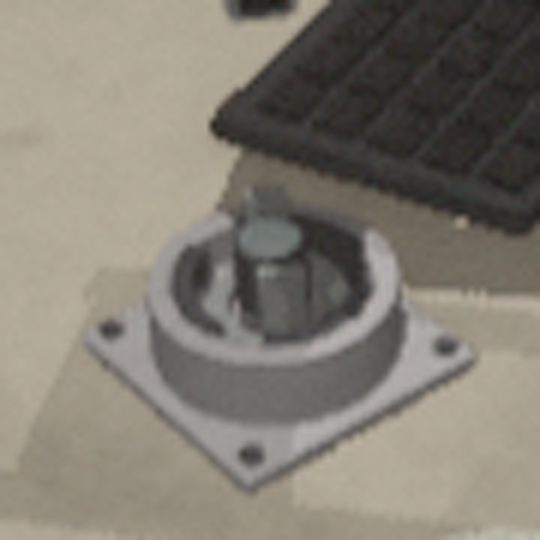

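The ring sits level in the cell, with tabs at (268,200) and (280,290), still turned to about 38°. The robot is clear, so I'm handing in.

```bash
python3 -c "
from bench import r
print(r.hand_in())"
```

```text
the job is handed in; nothing more can be done
None
```

The lens is on the seat and the ring over it is turned about 60° clockwise to snug (0.41 N m, roughly 6–8° past the bite by feel), released and clear of the robot; the job is handed in, but no verdict came back and I took no clamp-force reading after letting go.

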